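# Vent a pressure cooker, unlock its lid and stand the lid handle up

### The job

The pressure cooker is done and its lid is to be made ready for lifting by pressing and pushing alone. Press the yellow steam valve on the lid right down, keep it down for three seconds and let it come up again; only then press the green key fully home, which draws both jaws off the rim (the red key locks them again), and last push the leaning wire handle of the lid up until it stands upright. Do not lift, tip or shift the cooker, leave the things around it where they are, and finish clear of everything.

Things in the scene. Friction and masses are not known exactly. Their poses are not given: they have to be found in the camera images.
- cooker: steel pressure cooker, loose, about 3.6 kg, 228 mm over the rim, lid dome to 130 mm high. Origin: centre of underside, z up. Black side handles along its +x and -x, out to 150 mm, 94 mm high. Black housing on the lid: x -21 to 61, y -50 to 50 mm, top at 156 mm. Valve and keys (pressed straight down) on the +x half; wire handle leans over the -x half
- vent_top (a point): centre of the top of the yellow valve cap (23 mm across, on a steel turret), which stands at x 45, y -72, z 168 mm in the cooker's frame when up; moves with the cap
- vent (a joint): travel of the yellow steam valve in m: 0 up, 0.006 fully down; a spring lifts it again (1.4 N at the top, 4.1 N at the bottom)
- open_key_top (a point): centre of the top of the green key (29 mm across), at x 34, y 27, z 170 mm in the cooker's frame while the lid is locked (14 mm above the housing); moves with the key
- open_key (a joint): travel of the green key in m: 0 up (lid locked), 0.010 fully down (lid unlocked); moves with about 2.5 to 3.5 N and stays where it is left
- lock_key_top (a point): centre of the top of the red key (29 mm across), at x 34, y -27, z 160 mm in the cooker's frame while the lid is locked; it is linked to the green one and rises by as much as the green one goes down
- jaw_left (a joint): outward travel in m of the steel jaw at the cooker's +y side: 0 clamped under the rim, 0.014 open; driven by the green key (1.4 times its travel)
- jaw_right (a joint): the same for the jaw at the cooker's -y side
- bail_bar (a point): middle of the black grip bar at the top of the lid's wire handle (bar along the cooker's y, 15 mm thick, 72 mm long; the whole handle 123 mm wide); 78 mm from the handle's hinge line
- bail_hinge (a point): middle of the wire handle's hinge line, which runs along the cooker's y at x -5, z 146 mm in the cooker's frame
- bail (a joint): angle of the wire handle in rad: 0 = leaning 0.60 rad from upright towards the cooker's -x, 0.60 = upright, stop at 0.63; grows as the bar is pushed towards the cooker's +x; needs about 0.5 to 1 N at the bar and stays where it is left
- pan: small steel saute pan with a long handle, 324x176x67 mm, standing to the right of the cooker; a bystander. Origin: centre of its underside
- salt: steel shaker with perforated cap, 69 mm across, 96 mm high; a bystander. Origin: centre of its underside
- bowl: small shallow steel bowl, 115 mm across, 38 mm high; a bystander. Origin: centre of its underside
- oil: yellow squeeze bottle with a white nozzle, 45 mm across, 178 mm high; a bystander. Origin: centre of its underside
- minute_timer: kitchen timer, red dome on a white dial, 62 mm across, 54 mm high; a bystander. Origin: centre of its underside
- thermometer: yellow food thermometer with a thin steel probe, lying flat, 226 mm long, 18 mm high; a bystander. Origin: centre of its underside

How it is judged:
By the outcome, as a careful person would: the job done as asked, in the order asked, and still so for the second after the job is handed in, with the robot touching nothing.
It also fails if it takes over 64 s, if anything falls off the work surface, if the arm or the gripper's body presses on something with over 40 N, if the wrist force passes 120 N, or if a joint passes its speed limit or range.

### The arm

A 6-joint arm with a two-finger parallel gripper is mounted at the origin on a cart in front of the work surface, level with it; the furniture and walls round the work are solid. World frame = base frame: x ahead of the robot, y to its left, z up, the work surface at z = 0. Lengths are in m, angles in rad, forces in N, time in s.
With the tool pointing down it reaches from about 0.3 to 0.875 m from the base axis. Payload 6.4 kg.
Tool frame: the origin (TCP) lies between the finger pads; the fingertips stand ctrl.tip_extent ahead of it and the grasp point (between the pads) is the TCP (ctrl.tip_extent is the distance from the TCP to the fingertips, in m); z points along the fingers, y is the line along which they close (so a half turn about z gives the same grasp; the last joint's range is limited). The gripper opens to 85 mm and grips with 20 to 120 N. Pads are 22 mm wide; open, the fingers measure 114 mm over their backs; the gripper's body (76 mm by 85 mm) begins 54 mm behind the grasp point. The pads swing forward as they close: fully open they stand 13 mm farther back than shut.
Start: joints at [-1.418, 0.181, 1.607, -0, 1.354, -0.206], TCP at [0.202, -0.538, 0.25] pointing down, gripper open.
Joint ranges: [-2.99, 2.99], [-0.89, 2.07], [0.3, 2.58], [-1.14, 4.28], [0, 2.63], [-3.12, 3.12]. Speed limits (rad/s): [2.57, 2.57, 3.01, 3.14, 3.14, 3.14].

### API

Orientations are given as a unit quaternion [w, x, y, z].
In Python, from bench import ctrl gives the robot as it stands.
- The arm moves only by the tool send_rows, never from a script. Its arguments are lists of equal length, an entry for each row: "dr": the turn, a rotation vector about the tool's x, y, z in units of 6 degrees (1.0 is 6 degrees), a list of three; "xyz": the shift along the tool's x, y, z in cm, a list of three; "jaw": the opening in per cent of the stroke, from 0 (shut) to 100 (fully open). In form: {"dr": [[wx, wy, wz], ...], "xyz": [[dx, dy, dz], ...], "jaw": [jaw, ...]}. A call has exactly 8 rows; each row is the pose to reach, as a shift and turn from the pose commanded when the call began, along the tool's axes at that moment; what a row does not reach only later rows make up. A row lasts 1/8 s, in which the tool goes at most 62.5 mm and 10.7 degrees, less where a joint would pass 70% of its speed; a pose out of reach is approached as far as the arm can. A call with a gripper value outside its range is refused whole. The fingers move at their own pace and stop on an object; the grip force is fixed at half the most. Time passes only in rows, so rows that repeat a pose let the fingers close, or fill a call up. It gives the time, the measured TCP pose, the force, the opening and the grip force at its end, in the units of the state.
- ctrl.get_obs(): the state, without advancing time (a new reading comes with each control period).
- ctrl.camera(name): name is "scene" or "side" or "wrist"; returns the picture (384x512x3 uint8, red, green, blue); there is no depth.
- ctrl.calibration(name): a dict with "camera_matrix" (3x3 intrinsics, pixels), "world_from_camera" (4x4, takes a point from camera to world coordinates). Camera axes: x right, y up, looking along -z (the intrinsics and any distortion apply to the point x, -y, -z); pixel columns grow to the right and rows downward; lengths in m; the calibration is good to about 2 mm. The wrist camera is an equidistant fisheye: a pixel r from the principal point sees the ray r / f radians off the axis. A picture is of the moment at which its call begins: read the wrist's pose just before it. calibration takes no time and is no camera call; for the wrist camera it gives the pose at the moment of the call.
- ctrl.hand_in(): hands the job in; it is judged then, once.
The state is a dict: "time_s": time; "q": joint angles; "dq": joint speeds; "joint_efforts": joint torques, N m; "eef_pos": TCP position; "eef_rot": TCP orientation; "wrist_force": force on the tool from outside, world axes, zero at the start; "torque": the same for the moment, N m; "opening": opening from 0.0 (shut) to 1.0 (fully open); "grasp_force": force on a finger pad.
Only numpy, scipy, OpenCV 4.12 (cv2) and the standard library are available. Lean on these libraries where they do the work, as an engineer would, in place of code of your own. Each camera call takes 0.05 s, during which the arm holds its last target. There are 200 camera calls.

## Working session

There is one attempt and no reset: what is moved stays moved. The work goes in short steps, Python scripts to look and compute and a tool call to move; the robot and the scene stay as the last step left them, time stands still between calls to the robot, and variables do not carry over. Pictures are saved under pics/ and viewed, at most 10 in all, crops included, and the job is handed in when it is done.

Besides the shell and the picture viewer there is one more tool, called after ">>>" as name(argument=value, ...) on one line, values as JSON. send_rows: Moves the arm, as the interface text tells. Its arguments: {"type":"object","properties":{"dr":{"type":"array","items":{"type":"array","items":{"type":"number"}}},"xyz":{"type":"array","items":{"type":"array","items":{"type":"number"}}},"jaw":{"type":"array","items":{"type":"number"}}},"required":["dr","xyz","jaw"]}

```bash
mkdir -p pics; ls
python3 - <<'E'
from bench import ctrl
import cv2,numpy as np
o=ctrl.get_obs();print(o);print(ctrl.tip_extent)
for n in("scene","side","wrist"):
    c=ctrl.calibration(n);print(n,c)
    cv2.imwrite(f"pics/{n}0.png",ctrl.camera(n)[:,:,::-1])
a=cv2.imread("pics/scene0.png");b=cv2.imread("pics/side0.png")
E
```

```text
pics
{'time_s': 0.0, 'q': array([-1.41829065e+00,  1.81566416e-01,  1.60801764e+00, -2.18386645e-05,
        1.35382193e+00, -2.06305289e-01]), 'dq': array([ 0.00038586,  0.00060889, -0.00074578, -0.00113015,  0.00134275,
       -0.00118357]), 'joint_efforts': array([-1.21645164e-03, -4.44870079e+01, -3.51343346e+01, -2.99280682e-04,
        9.00823390e-03, -4.67820598e-05]), 'eef_pos': array([ 0.20184223, -0.53783918,  0.24936522]), 'eef_rot': array([-9.06625510e-04,  9.83949129e-01,  1.78446879e-01,  1.37289029e-05]), 'wrist_force': array([-0.52249091,  0.04692548,  0.33511453]), 'torque': array([ 0.02336268, -0.01522281, -0.0571342 ]), 'grasp_force': 0.0, 'opening': 0.9993764593281348}
0.019
scene {'camera_matrix': array([[477.85903429,   0.        , 256.43805004],
       [  0.        , 477.85903429, 198.24218989],
       [  0.        ,   0.        ,   1.        ]]), 'world_from_camera': array([[ 0.9269355 ,  0.30322869, -0.22100439,  0.06517985],
       [-0.37517254,  0.7584297 , -0.5329446 , -1.0283121 ],
       [ 0.0060122 ,  0.57692005,  0.8167785 ,  1.63241425],
       [ 0.  
[... 336 characters left out ...]
243372,  0.41887468,  0.57650401],
       [-0.01339395,  0.71678138,  0.69716932,  1.20565652],
       [ 0.        ,  0.        ,  0.        ,  1.        ]])}
wrist {'camera_matrix': array([[297.31863964,   0.        , 250.44275775],
       [  0.        , 297.31863964, 184.30327107],
       [  0.        ,   0.        ,   1.        ]]), 'world_from_camera': array([[ 3.51801435e-01,  8.95374776e-01,  2.73019706e-01,
         2.70574908e-01],
       [-9.36074278e-01,  3.36765083e-01,  1.01755708e-01,
        -5.11037339e-01],
       [-8.34009501e-04, -2.91364529e-01,  9.56611737e-01,
         3.73362451e-01],
       [ 0.00000000e+00,  0.00000000e+00,  0.00000000e+00,
         1.00000000e+00]])}
```

View pics/scene0.png

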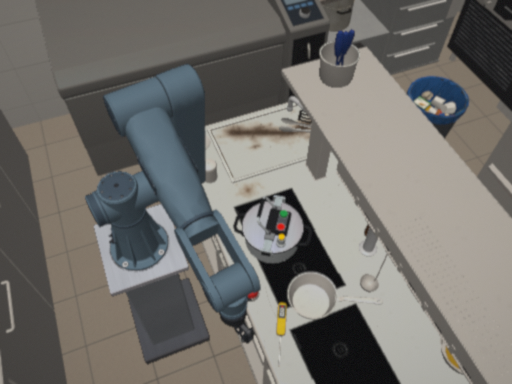

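View pics/side0.png

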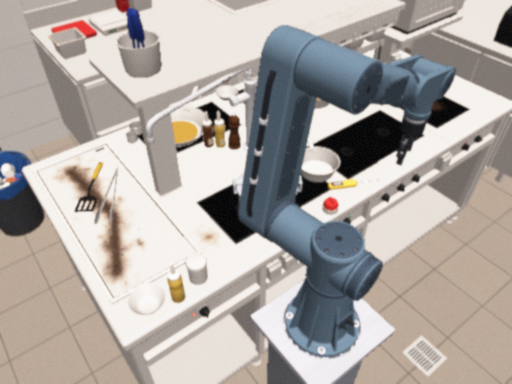

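Scene shows the cooker at about (273,228) with green/red/yellow controls at (284,214), (281,227), (281,239). A shelf stands beyond it, and the pan is at (312,295). In the side view the arm hides the cooker. Next I zoom in and measure.

```bash
cat > h.py <<'E'
from bench import ctrl
import cv2,numpy as np
from scipy.spatial.transform import Rotation as R
def ray(n,u,v,c=None):
    c=c or ctrl.calibration(n);K=c["camera_matrix"];T=c["world_from_camera"]
    x=(u-K[0,2])/K[0,0];y=(v-K[1,2])/K[1,1]
    if n=="wrist":
        r=np.hypot(x,y);s=np.sin(r)/max(r,1e-9);d=np.array([x*s,-y*s,-np.cos(r)])
    else: d=np.array([x,-y,-1.])
    return T[:3,3],T[:3,:3]@d
def at(n,u,v,z,c=None):
    o,d=ray(n,u,v,c);return o+d*(z-o[2])/d[2]
def proj(n,p,c=None):
    c=c or ctrl.calibration(n);K=c["camera_matrix"];T=c["world_from_camera"]
    q=T[:3,:3].T@(np.asarray(p)-T[:3,3]);q=np.array([q[0],-q[1],-q[2]])
    if n=="wrist":
        h=np.hypot(q[0],q[1]);t=np.arctan2(h,q[2]);a=q[:2]/max(h,1e-9)*t
    else:a=q[:2]/q[2]
    return a*K[0,0]+K[:2,2]
def tool(p,z=None):
    "shift in tool axes (cm) from current to world p"
    o=ctrl.get_obs();w,x,y,zz=o["eef_rot"];r=R.from_quat([x,y,zz,w])
    return r.inv().apply(np.asarray(p)-o["eef_pos"])*100
E
python3 - <<'E'
from h import *
a=cv2.imread("pics/scene0.png")
hsv=cv2.cvtColor(a,cv2.COLOR_BGR2HSV)
for nm,lo,hi,z in(("green",(45,120,60),(85,255,255),.17),("red",(0,150,80),(6,255,255),.16),("red2",(174,150,80),(180,255,255),.16),("yel",(18,120,80),(35,255,255),.168)):
    m=cv2.inRange(hsv,lo,hi);n,_,s,c=cv2.connectedComponentsWithStats(m)
    for i in range(1,n):
        if s[i,4]>8 and 230<c[i][0]<310 and 190<c[i][1]<310: print(nm,s[i],c[i],at("scene",*c[i],z))
b=cv2.resize(a[180:350,215:395],None,fx=4.4,fy=3.5*1,interpolation=cv2.INTER_CUBIC) if 0 else cv2.resize(a[175:315,215:395],None,fx=4.2,fy=4.2,interpolation=cv2.INTER_CUBIC)
cv2.imwrite("pics/crop0.png",b)
E
```

```text
green [280 211   7   6  37] [283.05405405 213.32432432] [ 0.52609844 -0.17308186  0.17      ]
red [277 224   7   6  34] [280.29411765 226.5       ] [ 0.49681253 -0.21582006  0.16      ]
red [248 292   9   6  35] [252.22857143 294.85714286] [ 0.30419738 -0.4243332   0.16      ]
yel [278 233   7   7  37] [281.2972973  235.81081081] [ 0.48214158 -0.25721111  0.168     ]
yel [279 302   8   6  27] [282.55555556 303.62962963] [ 0.38297709 -0.49266818  0.168     ]
```

View pics/crop0.png

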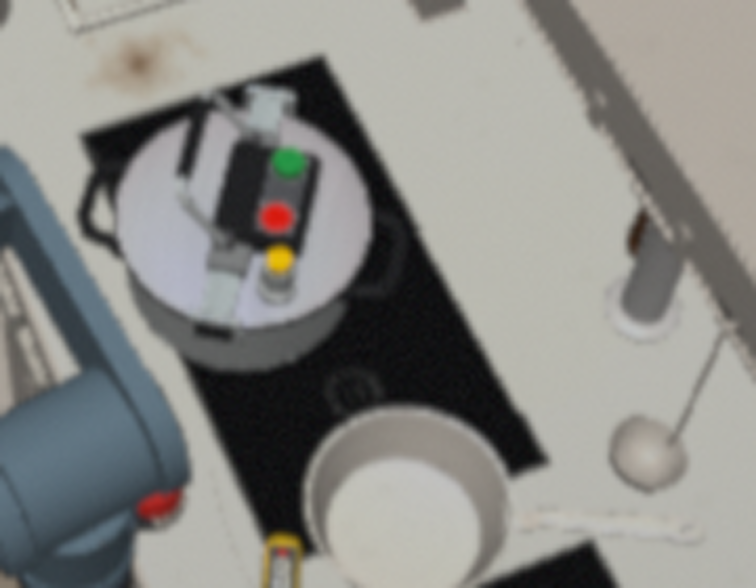

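The crop confirms the layout. The wire handle leans toward the robot, and the keys and valve are on the far-right half. Cooker yaw is about -34°, with its origin near (0.483, -0.176). The measured 52 mm key spacing fits the stated 54 mm. I'll move above it and look from close by.

Run:
```python
from h import *
print(tool([.439,-.170,.33]))
print("post base side",at("side",168,190,0),"scene",at("scene",318,180,0), "shelf edge scene z.4",at("scene",350,190,.4),"z.3",at("scene",350,190,.3))
```

```text
[ 35.12682088 -26.13996534  -7.99698122]
post base side [0.79489353 0.08378301 0.        ] scene [0.78887964 0.02757086 0.        ] shelf edge scene z.4 [ 0.68887907 -0.30541619  0.4       ] z.3 [ 0.73948698 -0.2467593   0.3       ]
```

>>> send_rows(dr=[[0,0,1],[0,0,2],[0,0,3.5],[0,0,5],[0,0,6.5],[0,0,8],[0,0,9.1],[0,0,9.1]], xyz=[[2,-1,-4],[7,-5,-7],[12,-9,-8],[17,-12.7,-8],[22,-16.4,-8],[27,-20,-8],[32,-23.8,-8],[35.1,-26.1,-8]], jaw=[0,0,0,0,0,0,0,0])

```text
time_s: 1.15
eef_pos: [0.4397, -0.1685, 0.3303]
eef_rot: [-0.0, 0.956, -0.293, 0.0]
wrist_force: [0.4, -0.0, 0.4]
opening: -0.003
grasp_force: 0.0
```

Run:
```python
from h import *
o=ctrl.get_obs()
c=ctrl.calibration("wrist");a=ctrl.camera("wrist")[:,:,::-1].copy()
o2=ctrl.get_obs();c2=ctrl.calibration("wrist")
cv2.imwrite("pics/w1.png",a);np.save("w1.npy",c["world_from_camera"])
print(o["time_s"],o["eef_pos"],o2["eef_pos"],o["opening"],o2["wrist_force"], R.from_quat(o2["eef_rot"][[1,2,3,0]]).as_matrix())
hsv=cv2.cvtColor(a,cv2.COLOR_BGR2HSV)
for nm,lo,hi,z in(("green",(45,120,60),(85,255,255),.17),("red",(0,150,80),(6,255,255),.16),("yel",(18,120,80),(35,255,255),.168)):
    m=cv2.inRange(hsv,lo,hi);n,_,s,k=cv2.connectedComponentsWithStats(m)
    for i in range(1,n):
        if s[i,4]>60: print(nm,s[i],k[i],at("wrist",*k[i],z,c))
```

```text
1.15 [ 0.43965804 -0.16854629  0.33027448] [ 0.44178164 -0.16404463  0.33030853] -0.0029023775657066302 [-0.56160505  3.82059184 -0.28932476] [[ 8.30881094e-01 -5.56445664e-01  2.19763922e-03]
 [-5.56449993e-01 -8.30873825e-01  3.47737375e-03]
 [-1.09008642e-04 -4.11216044e-03 -9.99991539e-01]]
green [185  81  30  28 627] [199.6539075  94.9553429] [ 0.52918355 -0.17067346  0.17      ]
red [242  82  28  27 588] [255.61734694  95.03061224] [ 0.49865774 -0.21438507  0.16      ]
red [378 128  28  34 681] [391.40088106 145.53597651] [ 0.37711006 -0.30997759  0.16      ]
yel [394  61  60  18 666] [426.77627628  69.8003003 ] [ 0.42857788 -0.38778861  0.168     ]
yel [291  75  23  22 393] [302.26208651  85.50127226] [ 0.48214216 -0.2568472   0.168     ]
```

View pics/w1.png

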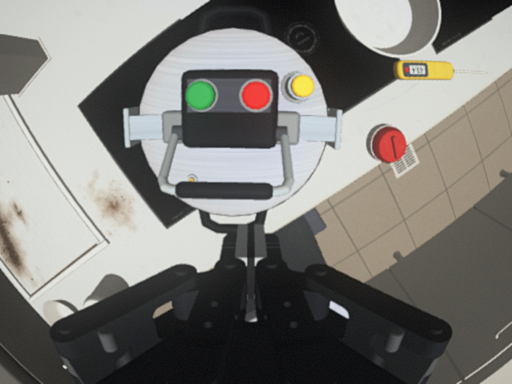

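The wrist view shows green (200,95), red (256,95) and yellow (302,86), with the handle bar at (224,190). The arm was still settling, so I repeat the measurement at rest.

```bash
cat > m.py <<'E'
from h import *
def keys(zs):
    c=ctrl.calibration("wrist");a=ctrl.camera("wrist")[:,:,::-1].copy();P={}
    hsv=cv2.cvtColor(a,cv2.COLOR_BGR2HSV)
    for nm,lo,hi in(("green",(45,120,60),(85,255,255)),("red",(0,150,80),(6,255,255)),("yel",(18,120,80),(35,255,255))):
        n,_,s,k=cv2.connectedComponentsWithStats(cv2.inRange(hsv,lo,hi))
        L=[at("wrist",*k[i],zs[nm],c) for i in range(1,n) if s[i,4]>100]
        P[nm]=min(L,key=lambda p:np.hypot(p[0]-.505,p[1]+.21)) if L else None
    return P,a,c
E
python3 - <<'E'
from m import *
for i in range(2):
    P,a,c=keys(dict(green=.17,red=.16,yel=.168))
cv2.imwrite("pics/w2.png",a)
print(P,ctrl.get_obs()["eef_pos"],ctrl.get_obs()["dq"].round(3))
L=np.array([[.034,.027],[.034,-.027],[.045,-.072]]);W=np.array([P[k][:2] for k in("green","red","yel")])
z=L@[1,1j];w=W@[1,1j];b=((w-w.mean())*np.conj(z-z.mean())).sum();b/=abs(b);o=w.mean()-b*z.mean()
print("yaw",np.degrees(np.angle(b)),"org",o,"res mm",abs(o+b*z-w)*1000)
for nm,l in dict(vent=.045-.072j,green=.034+.027j,bar0=-.049+0j).items(): print(nm,o+b*l)
# bar check
print("bar",[at("wrist",u,v,.210,c) for u,v in((224,190),)], "proj bar",proj("wrist",[(o+b*-.049).real,(o+b*-.049).imag,.21],c))
v=o+b*(.045-.072j);print(tool([v.real,v.imag,.215]))
E
```

```text
{'green': array([ 0.52917157, -0.17073087,  0.17      ]), 'red': array([ 0.49867355, -0.21425612,  0.16      ]), 'yel': array([ 0.48212744, -0.25681269,  0.168     ])} [ 0.43960738 -0.16866674  0.33007589] [-0.066 -0.001  0.001 -0.017 -0.003 -0.026]
yaw -34.99917159117952 org (0.48623469966721256-0.1726691115266907j) res mm [0.78752904 0.08010747 0.72446239]
vent (0.48180026417471716-0.25745906247527245j)
green (0.5295723951337887-0.17005297857014998j)
bar0 (0.44609584314263995-0.14456444648866235j)
bar [array([ 0.4480548 , -0.14378826,  0.21      ])] proj bar [226.02636501 191.32029812]
[ 8.44683872  5.03837418 11.50362838]
```

>>> send_rows(dr=[[0,0,0.1],[0,0,0.2],[0,0,0.2],[0,0,0.2],[0,0,0.2],[0,0,0.2],[0,0,0.2],[0,0,0.2]], xyz=[[3,1.8,0],[6,3.6,1.5],[8.4,5,4],[8.4,5,7],[8.4,5,9.5],[8.4,5,11],[8.4,5,11.5],[8.4,5,11.5]], jaw=[0,0,0,0,0,0,0,0])

```text
time_s: 2.3
eef_pos: [0.4806, -0.2597, 0.2158]
eef_rot: [0.0, 0.953, -0.303, 0.0]
wrist_force: [-0.2, 0.4, -0.1]
opening: -0.002
grasp_force: 0.0
```

Run:
```python
from m import *
P,a,c=keys(dict(green=.17,red=.16,yel=.168))
P,a,c=keys(dict(green=.17,red=.16,yel=.168))
cv2.imwrite("pics/w3.png",a)
o=ctrl.get_obs();print(P,o["eef_pos"],o["time_s"],o["wrist_force"],tool([.4818,-.2573,.187]))
```

```text
{'green': array([ 0.52940778, -0.1731184 ,  0.17      ]), 'red': array([ 0.49923223, -0.21562551,  0.16      ]), 'yel': array([ 0.4846606 , -0.25942423,  0.168     ])} [ 0.48098751 -0.25968593  0.21642329] 2.4 [-0.17689158  0.93587722  0.78196366] [-0.07678066 -0.24249813  2.94212997]
```

View pics/w3.png

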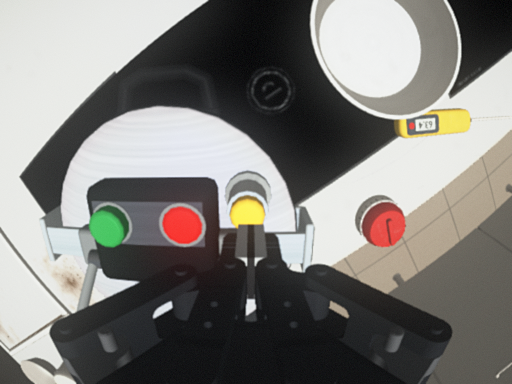

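The fingertip (250,230) sits over the yellow cap (247,210). I'll descend onto it.

>>> send_rows(dr=[[0,0,0],[0,0,0],[0,0,0],[0,0,0],[0,0,0],[0,0,0],[0,0,0],[0,0,0]], xyz=[[0.1,0,0.8],[0.1,0,1.6],[0.1,0,2.2],[0.1,0,2.6],[0.1,0,2.9],[0.1,0,3.1],[0.1,0,3.2],[0.1,0,3.2]], jaw=[0,0,0,0,0,0,0,0])

```text
time_s: 3.4
eef_pos: [0.4813, -0.2597, 0.1834]
eef_rot: [-0.0, 0.953, -0.303, -0.0]
wrist_force: [-1.4, 1.4, 3.7]
opening: -0.003
grasp_force: 1.4
```

>>> send_rows(dr=[[0,0,0],[0,0,0],[0,0,0],[0,0,0],[0,0,0],[0,0,0],[0,0,0],[0,0,0]], xyz=[[0,0,0.1],[0,0,0.2],[0,0,0.25],[0,0,0.3],[0,0,0.35],[0,0,0.35],[0,0,0.35],[0,0,0.35]], jaw=[0,0,0,0,0,0,0,0])

```text
time_s: 4.4
eef_pos: [0.4815, -0.2599, 0.1809]
eef_rot: [0.0, 0.953, -0.303, 0.0]
wrist_force: [-4.2, 3.3, 9.5]
opening: 0.003
grasp_force: 5.2
```

>>> send_rows(dr=[[0,0,0],[0,0,0],[0,0,0],[0,0,0],[0,0,0],[0,0,0],[0,0,0],[0,0,0]], xyz=[[0,0,0.05],[-0.05,0,0.05],[-0.05,0,0.05],[-0.05,0,0.05],[-0.05,0,0.05],[-0.05,0,0.05],[-0.05,0,0.05],[-0.05,0,0.05]], jaw=[0,0,0,0,0,0,0,0])

```text
time_s: 5.4
eef_pos: [0.4814, -0.2598, 0.1808]
eef_rot: [0.0, 0.953, -0.303, 0.001]
wrist_force: [-4.1, 3.3, 11.6]
opening: -0.001
grasp_force: 5.9
```

>>> send_rows(dr=[[0,0,0],[0,0,0],[0,0,0],[0,0,0],[0,0,0],[0,0,0],[0,0,0],[0,0,0]], xyz=[[0,0,0],[0,0,0],[0,0,0],[0,0,0],[0,0,0],[0,0,0],[0,0,0],[0,0,0]], jaw=[0,0,0,0,0,0,0,0])

```text
time_s: 6.4
eef_pos: [0.4815, -0.2599, 0.1809]
eef_rot: [0.0, 0.953, -0.303, 0.001]
wrist_force: [-2.8, 2.9, 12.0]
opening: 0.002
grasp_force: 5.9
```

>>> send_rows(dr=[[0,0,0],[0,0,0],[0,0,0],[0,0,0],[0,0,0],[0,0,0],[0,0,0],[0,0,0]], xyz=[[0,0,0],[0,0,0],[0,0,0],[0,0,0],[0,0,0],[0,0,0],[0,0,0],[0,0,0]], jaw=[0,0,0,0,0,0,0,0])

```text
time_s: 7.4
eef_pos: [0.4815, -0.2599, 0.1808]
eef_rot: [0.0, 0.953, -0.303, 0.001]
wrist_force: [-3.4, 4.1, 11.3]
opening: 0.001
grasp_force: 5.9
```

>>> send_rows(dr=[[0,0,0],[0,0,0],[0,0,0],[0,0,0],[0,0,0],[0,0,0],[0,0,0],[0,0,0]], xyz=[[0,0,0],[0,0,0],[0,0,0],[0,0,0],[0,0,0],[0,0,0],[0,0,0],[0,0,0]], jaw=[0,0,0,0,0,0,0,0])

```text
time_s: 8.4
eef_pos: [0.4815, -0.2599, 0.1808]
eef_rot: [0.0, 0.953, -0.303, 0.001]
wrist_force: [-3.5, 2.4, 11.1]
opening: -0.0
grasp_force: 5.9
```

>>> send_rows(dr=[[0,0,0],[0,0,0],[0,0,0],[0,0,0],[0,0,0],[0,0,0],[0,0,0],[0,0,0]], xyz=[[0,0,-0.5],[0,0,-1.5],[0,0,-3],[0,0,-4.5],[0,0,-5],[0,0,-5],[0,0,-5],[0,0,-5]], jaw=[0,0,0,0,0,0,0,0])

```text
time_s: 9.4
eef_pos: [0.4807, -0.2593, 0.2287]
eef_rot: [-0.0, 0.953, -0.303, -0.001]
wrist_force: [0.2, -0.6, 0.2]
opening: 0.004
grasp_force: 0.0
```

Run:
```python
from m import *
P,a,c=keys(dict(green=.17,red=.16,yel=.168))
cv2.imwrite("pics/w4.png",a)
o=ctrl.get_obs();print(P,o["eef_pos"],o["time_s"],o["wrist_force"],tool([.5294,-.1720,.200]))
```

```text
{'green': array([ 0.52947062, -0.17282255,  0.17      ]), 'red': array([ 0.49917292, -0.21556595,  0.16      ]), 'yel': array([ 0.4833866, -0.2585061,  0.168    ])} [ 0.48072944 -0.25931691  0.22873526] 9.45 [ 0.27345812  0.4063304  -0.61481177] [-1.06071682 -9.93946715  2.87570698]
```

Valve came back up (yellow projects correctly at z=.168) and the cooker is unmoved. On to the green key.

>>> send_rows(dr=[[0,0,0],[0,0,0],[0,0,0],[0,0,0],[0,0,0],[0,0,0],[0,0,0],[0,0,0]], xyz=[[-0.3,-2.5,0],[-0.6,-5,0],[-0.9,-8,0],[-1.1,-9.9,0],[-1.1,-9.9,0.8],[-1.1,-9.9,1.7],[-1.1,-9.9,2.6],[-1.1,-9.9,2.8]], jaw=[0,0,0,0,0,0,0,0])

```text
time_s: 10.45
eef_pos: [0.5282, -0.1726, 0.2]
eef_rot: [-0.0, 0.953, -0.303, -0.001]
wrist_force: [0.0, 0.1, -0.1]
opening: -0.0
grasp_force: 0.0
```

>>> send_rows(dr=[[0,0,0],[0,0,0],[0,0,0],[0,0,0],[0,0,0],[0,0,0],[0,0,0],[0,0,0]], xyz=[[0,0,0.4],[0,0,0.8],[0,0,1.1],[0,0,1.4],[0,0,1.6],[0,0,1.8],[0,0,1.8],[0,0,1.8]], jaw=[0,0,0,0,0,0,0,0])

```text
time_s: 11.45
eef_pos: [0.5291, -0.1723, 0.1831]
eef_rot: [-0.0, 0.953, -0.303, 0.0]
wrist_force: [0.3, 1.3, 0.0]
opening: 0.005
grasp_force: 0.1
```

>>> send_rows(dr=[[0,0,0],[0,0,0],[0,0,0],[0,0,0],[0,0,0],[0,0,0],[0,0,0],[0,0,0]], xyz=[[0,0,0.1],[0,0,0.2],[0,0,0.3],[0,0,0.4],[0,0,0.5],[0,0,0.5],[0,0,0.5],[0,0,0.5]], jaw=[0,0,0,0,0,0,0,0])

```text
time_s: 12.45
eef_pos: [0.5292, -0.1723, 0.179]
eef_rot: [0.0, 0.953, -0.303, 0.0]
wrist_force: [-3.5, 1.8, 7.0]
opening: 0.003
grasp_force: 3.6
```

>>> send_rows(dr=[[0,0,0],[0,0,0],[0,0,0],[0,0,0],[0,0,0],[0,0,0],[0,0,0],[0,0,0]], xyz=[[0,0,0.05],[0,0,0.1],[0,0,0.15],[0,0,0.15],[0,0,0.15],[0,0,0.15],[0,0,0.15],[0,0,0.15]], jaw=[0,0,0,0,0,0,0,0])

```text
time_s: 13.45
eef_pos: [0.5293, -0.1724, 0.1789]
eef_rot: [0.0, 0.953, -0.303, 0.0]
wrist_force: [-7.0, 4.3, 16.3]
opening: -0.001
grasp_force: 8.2
```

Key is home: travel stopped while force rose. Raise and go behind the handle.

>>> send_rows(dr=[[0,0,0],[0,0,0],[0,0,0],[0,0,0],[0,0,0],[0,0,0],[0,0,0],[0,0,0]], xyz=[[0,0,-1],[0,0,-3.5],[0,0,-7],[0,0,-11],[-3,0.6,-13],[-8,1.6,-13],[-13.4,2.7,-13],[-13.4,2.7,-13]], jaw=[0,0,0,0,0,0,0,0])

```text
time_s: 14.45
eef_pos: [0.4016, -0.1154, 0.3063]
eef_rot: [-0.0, 0.953, -0.303, -0.0]
wrist_force: [1.1, -0.5, -0.3]
opening: 0.001
grasp_force: 0.0
```

Run:
```python
from m import *
for i in range(3): P,a,c=keys(dict(green=.16,red=.17,yel=.168))
cv2.imwrite("pics/w5.png",a)
o=ctrl.get_obs();print(P,o["eef_pos"],o["time_s"],o["wrist_force"])
b=np.exp(-1j*np.radians(35))
for org in (.4862-.1727j,):
    p=org+b*(-.095);print(tool([p.real,p.imag,.225]))
```

```text
{'green': array([ 0.52892671, -0.16996785,  0.16      ]), 'red': array([ 0.4980465 , -0.21342612,  0.17      ]), 'yel': array([ 0.48160605, -0.25633462,  0.168     ])} [ 0.40477855 -0.11747818  0.30728852] 14.6 [ 0.1064069  -0.18276389 -0.01343748]
[ 0.32262012 -0.14683077  8.22942687]
```

View pics/w5.png

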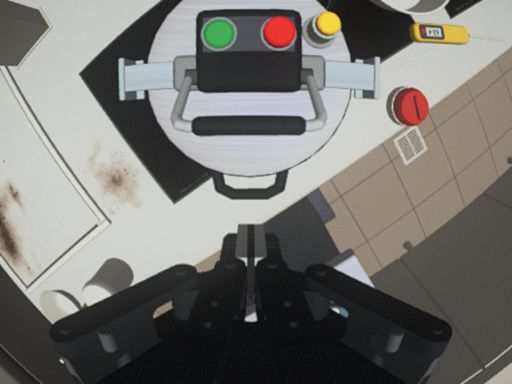

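View shows the green key low, red raised, both jaws drawn out (134,80) and (366,76), and the bar at (248,126) straight ahead of the fingers. Descend behind the bar and push.

>>> send_rows(dr=[[0,0,0],[0,0,0],[0,0,0],[0,0,0],[0,0,0],[0,0,0],[0,0,0],[0,0,0]], xyz=[[0,0,2],[0,0,5],[0,0,7.5],[0,0,9],[0,0,9],[0.6,0,9],[1.2,0,9],[1.8,0,9]], jaw=[0,0,0,0,0,0,0,0])

```text
time_s: 15.6
eef_pos: [0.4196, -0.128, 0.2175]
eef_rot: [0.0, 0.953, -0.303, 0.001]
wrist_force: [0.1, 0.3, -0.4]
opening: -0.005
grasp_force: 0.0
```

>>> send_rows(dr=[[0,0,0],[0,0,0],[0,0,0],[0,0,0],[0,0,0],[0,0,0],[0,0,0],[0,0,0]], xyz=[[0.5,0,0],[1,0,0],[1.5,0,0],[2,0,0],[2.5,0,0],[3,0,0],[3.5,0,0],[4,0,0]], jaw=[0,0,0,0,0,0,0,0])

```text
time_s: 16.6
eef_pos: [0.4517, -0.1507, 0.2168]
eef_rot: [0.0, 0.953, -0.303, 0.0]
wrist_force: [-0.6, 0.6, 0.5]
opening: -0.0
grasp_force: 0.4
```

Run:
```python
from m import *
for i in range(3): ctrl.camera("side")
o=ctrl.get_obs();p=o["eef_pos"]
l=((p[0]-.4862)+1j*(p[1]+.1727))*np.exp(1j*np.radians(35));print(l*1000,p,o["wrist_force"],o["time_s"])
```

```text
(-40.87540962985657-1.797958830020048j) [ 0.45168556 -0.15072763  0.21673978] [-0.21477321 -0.35500738  1.0144631 ] 16.75
```

>>> send_rows(dr=[[0,0,0],[0,0,0],[0,0,0],[0,0,0],[0,0,0],[0,0,0],[0,0,0],[0,0,0]], xyz=[[0.3,0,0],[0.6,0,0],[0.9,0,0],[1.2,0,0],[1.4,0,0],[1.6,0,0],[1.6,0,0],[1.6,0,0]], jaw=[0,0,0,0,0,0,0,0])

```text
time_s: 17.75
eef_pos: [0.4645, -0.1598, 0.2168]
eef_rot: [0.0, 0.953, -0.303, 0.0]
wrist_force: [-0.8, 0.6, 0.1]
opening: 0.001
grasp_force: 0.0
```

Run:
```python
from m import *
ctrl.camera("side")
c=ctrl.calibration("wrist");a=ctrl.camera("wrist")[:,:,::-1]
o=ctrl.get_obs();p=o["eef_pos"]
l=((p[0]-.4862)+1j*(p[1]+.1727))*np.exp(1j*np.radians(35));print(l*1000,p,o["wrist_force"],o["time_s"])
b=np.exp(-1j*np.radians(35))
for th in(.5,.55,.6,.63):
    x=-.005-.078*np.sin(.6-th);z=.146+.078*np.cos(.6-th)
    for r in(0,.0075):
        q=.4862-.1727j+b*(x+r+0.02j*0+.03j);print(th,r,proj("wrist",[q.real,q.imag,z],c))
cv2.imwrite("pics/w6.png",cv2.resize(a[60:310,110:390],None,fx=2.4,fy=2.4,interpolation=cv2.INTER_CUBIC))
```

```text
(-25.221034627826175-1.8148395353165883j) [ 0.46449919 -0.15972044  0.21679401] [ 0.29105705  0.33270537 -0.21287862] 17.85
0.5 0 [180.13563854 237.71886897]
0.5 0.0075 [178.5457215 222.549041 ]
0.55 0 [179.16307343 230.22789058]
0.55 0.0075 [177.59608418 214.65741806]
0.6 0 [178.29159386 222.31501932]
0.6 0.0075 [176.75911624 206.36629131]
0.63 0 [177.82322647 217.38369042]
0.63 0.0075 [176.31705592 201.22203681]
```

View pics/w6.png

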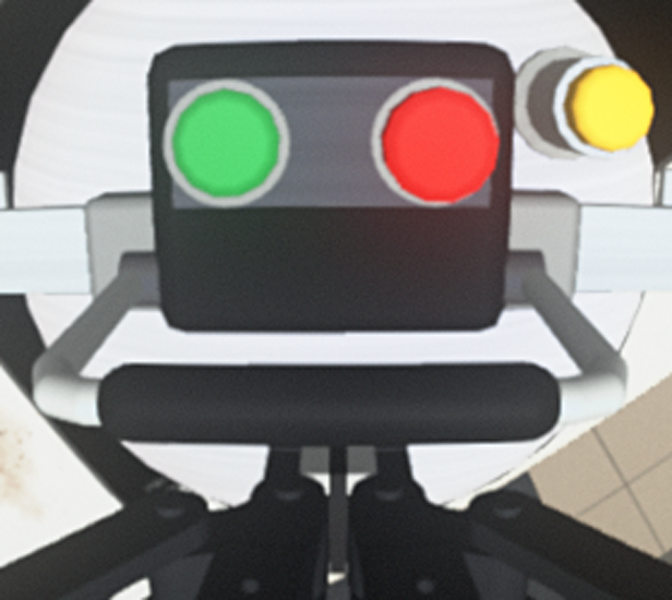

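Bar centre at about crop row 403 (image row 228), which gives an angle near 0.57. About 3 mm more is needed.

>>> send_rows(dr=[[0,0,0],[0,0,0],[0,0,0],[0,0,0],[0,0,0],[0,0,0],[0,0,0],[0,0,0]], xyz=[[0.1,0,0],[0.2,0,0],[0.3,0,0],[0.3,0,0],[0.3,0,0],[0.3,0,0],[0.3,0,0],[0.3,0,0]], jaw=[0,0,0,0,0,0,0,0])

```text
time_s: 18.85
eef_pos: [0.467, -0.1615, 0.2168]
eef_rot: [0.0, 0.953, -0.303, 0.0]
wrist_force: [-0.3, 0.3, 0.7]
opening: -0.003
grasp_force: 0.0
```

Run:
```python
from m import *
ctrl.camera("side")
c=ctrl.calibration("wrist");a=ctrl.camera("wrist")[:,:,::-1]
o=ctrl.get_obs();p=o["eef_pos"]
l=((p[0]-.4862)+1j*(p[1]+.1727))*np.exp(1j*np.radians(35));print(l*1000,o["wrist_force"],o["time_s"])
g=cv2.cvtColor(a,cv2.COLOR_BGR2GRAY);print([ (r,int(g[r,180:220].mean())) for r in range(196,250,2)])
b=np.exp(-1j*np.radians(35))
for th in(.55,.6,.63):
    x=-.005-.078*np.sin(.6-th);z=.146+.078*np.cos(.6-th);f=[]
    for t in np.linspace(0,2*np.pi,60):
        q=.4862-.1727j+b*(x+.0075*np.cos(t)+.02j);f.append(proj("wrist",[q.real,q.imag,z+.0075*np.sin(t)],c)[1])
    print(th,min(f),max(f))
```

```text
(-22.19260792778687-1.8233538419563222j) [-0.49007796  0.1872819   0.71798612] 18.95
[(196, 49), (198, 48), (200, 50), (202, 134), (204, 238), (206, 235), (208, 234), (210, 237), (212, 92), (214, 37), (216, 42), (218, 43), (220, 44), (222, 46), (224, 47), (226, 49), (228, 52), (230, 55), (232, 57), (234, 56), (236, 53), (238, 51), (240, 50), (242, 48), (244, 49), (246, 217), (248, 236)]
0.55 219.80797850877084 253.5224873031667
0.6 211.7642146569409 245.94686155390804
0.63 206.7603617149943 241.18986864480058
```

Silhouette edges at rows 211.5 and 245 put the angle at about 0.60, so it's upright. Back off, lift and retreat.

>>> send_rows(dr=[[0,0,0],[0,0,0],[0,0,0],[0,0,0],[0,0,0],[0,0,0],[0,0,0],[0,0,0]], xyz=[[-1,0,0],[-3,0,0],[-5,0,0],[-7,0,-1],[-8,0,-4],[-8,0,-8],[-8,0,-12],[-8,0,-12]], jaw=[0,0,0,0,0,0,0,0])

```text
time_s: 19.95
eef_pos: [0.4025, -0.1158, 0.3402]
eef_rot: [0.001, 0.953, -0.303, 0.003]
wrist_force: [-0.9, -0.1, 0.3]
opening: -0.002
grasp_force: 0.0
```

Run:
```python
from m import *
for i in range(4): P,a,c=keys(dict(green=.16,red=.17,yel=.168))
o=ctrl.get_obs();print(P,o["eef_pos"],o["time_s"],o["wrist_force"])
b=np.exp(-1j*np.radians(35))
for th in(.55,.6,.63):
    x=-.005-.078*np.sin(.6-th);z=.146+.078*np.cos(.6-th);f=[]
    for t in np.linspace(0,2*np.pi,60):
        q=.4862-.1727j+b*(x+.0075*np.cos(t)+.0j);f.append(proj("wrist",[q.real,q.imag,z+.0075*np.sin(t)],c))
    f=np.array(f);print(th,f[:,0].mean(),f[:,1].min(),f[:,1].max())
cv2.imwrite("pics/w7.png",a)
```

```text
{'green': array([ 0.52894516, -0.1700402 ,  0.16      ]), 'red': array([ 0.49809964, -0.21358726,  0.17      ]), 'yel': array([ 0.48157484, -0.25637319,  0.168     ])} [ 0.40088873 -0.11481091  0.33544373] 20.15 [ 1.86267718e-04  2.46474497e-01 -4.38985482e-01]
0.55 248.2415148175237 60.37664887335039 79.22770736742157
0.6 248.22213700161723 55.50667872889585 74.33000492340074
0.63 248.21138079945146 52.609496036182804 71.40401328590282
```

View pics/w7.png

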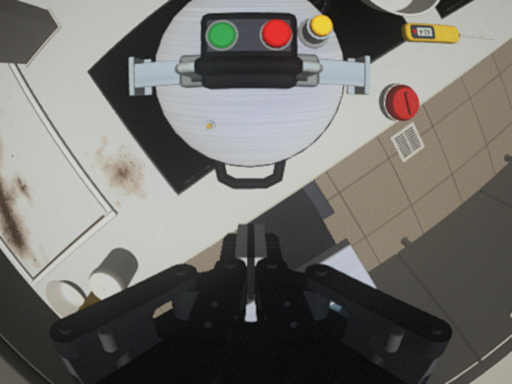

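The final view shows the handle upright over the housing, green down, red up, jaws out, the cooker unmoved and the gripper clear.

```bash
python3 -c "
from bench import ctrl
print(ctrl.hand_in())"
```

```text
the job is handed in; nothing more can be done
None
```

The job is handed in at about 20 s of the 64 s: I held the valve down 4 s and let it come up, pressed the green key home (both jaws drew off the rim), pushed the handle upright (about 0.60 rad by camera), left the cooker where it stood, and finished with the gripper clear of everything.

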